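Switch off the dry bath behind the splash shield with the hooked rod

TASK

The dry bath behind the clear splash shield has to be switched off: lift the hooked rod from its rest, reach over the shield with it, hook behind the T-topped switch lever and draw it gently towards the shield until it stands upright, keeping a light, steady pull of about 6 newtons on it against its stop for a good second so that it latches. Then put the rod back in its rest the way it lay and let go. Touch the switches with nothing but the rod, do not knock the shield, and leave the ball-topped switch and everything else on the bench as they are.

Things in the scene. Friction and masses are not known exactly. Their poses are not given: they have to be found in the camera images.
- rod: loose bent rod, 0.15 kg. Origin: centre of its grey handle, 110 long (x) x 16 wide (y) x 26 high (z) mm. The 8 mm steel rod leaves it along +x, rises at x = 65 mm to z = 62, runs level to x = 220 and there bends down as a leg ending at z = -24 mm (an arch to straddle the shield). It starts level in its rest. Grip the handle across its width at the origin, from above, with 40 to 60 N.
- rod_hook (a point): lower end of the rod's leg, at (220, 0, -24) mm in the rod's frame.
- rest: fixed aluminium rod rest. Origin: on the bench below the middle of the handle; +x is the way the rod points. Two forked posts (10 mm thick, at x = -45 and +45 mm) carry the handle's underside 60 mm up; the forks are 22 mm wide inside, flare at the top and end at 85 mm. Only the base plate (120 x 90 x 10 mm) lies between them.
- rest_seat (a point): where the rod's origin lies when the rod is in its rest: 73 mm above the bench, midway between the forks.
- shield: clear acrylic splash shield with aluminium edges, fixed upright about 60 mm in front of the switches' middles. Origin: middle of its lower edge, on the bench; 300 mm wide (y), 10 mm thick (x) at the edging, 150 mm high. Its feet reach 45 mm to -x.
- drybath: white dry bath (heating block), 200 x 280 x 105 mm, aluminium block with tubes on top up to 141 mm, fixed. Origin: on the bench at the middle of its front face; it stretches to +x. The switches stand 105 mm in front of (-x of) this face, square to it.
- tee_switch: the switch to throw. Origin: on the bench, middle of its fixed foot plate (90 x 50 x 6 mm); +x away from the shield. Its grey housing (70 x 46 mm, 70 mm high with the hinge boss) is clamped in a slot up to 7 mm nearer or farther along x than the foot's middle: not measured, feel for the lever. Hinge: 65 mm up, over the housing's middle. The lever is told under tee_lever.
- tee_lever (a joint): angle (rad): 0 leaning 0.7 from upright to +x (on), 0.7 upright (off, at its slightly springy stop). 60 mm from the hinge it has a crossbar along y, 50 mm long, 10 mm thick, its centre 111 mm up and 39 mm to +x of the hinge at 0. Starts at 0 to 0.08; 2 to 3 N at the bar move it; it stays where left. It latches when the rod holds it at the stop with 4 to 10 N for half a second; over 15 N breaks it.
- ball_switch: the other switch, to be left alone: same foot, housing and lever, but with a ball of 22 mm diameter instead of the crossbar. It stands 130 mm from the T-topped one, to the left or right. Origin as there.
- ball_lever (a joint): angle of the ball-topped lever (rad), 0 leaning away from the shield, 0.7 upright; starts at 0 to 0.08.
- tube_rack: blue tube rack with white tubes, 120 x 80 x 65 mm, loose, in front of the shield; origin under its middle.
- tip_box: closed pipette tip box, 122 x 87 x 74 mm, loose; origin under its middle.
- reagent: glass reagent bottle, diameter 70, height 150 mm, loose; origin under its middle.
- beaker: glass beaker, diameter 60, height 60 mm, loose; origin under its middle.
- amber_jar: amber jar, diameter 64, height 100 mm, loose; origin under its middle.
- pipette: hand pipette lying on the bench, about 230 mm long along x, 22 mm high, loose; origin under its grip.
Things that resemble listed ones, but are neither listed nor needed, are in the scene too. Leave any black look-alike of the tee_switch alone. Leave any pink look-alike of the rest alone.

How it is judged:
By the outcome, as a careful person would: the job done as asked, in the order asked, and still so for the second after the job is handed in, with the robot touching nothing.
It also fails if it takes over 64 s, if anything falls off the work surface, if the arm or the gripper's body presses on something with over 40 N, if the wrist force passes 120 N, or if a joint passes its speed limit or range.

ROBOT

A 6-joint arm with a two-finger parallel gripper is mounted at the origin on the work surface. World frame = base frame: x ahead of the robot, y to its left, z up, the work surface at z = 0. Lengths are in m, angles in rad, forces in N, time in s.
With the tool pointing down it reaches from about 0.3 to 0.775 m from the base axis. Payload 14.6 kg.
Tool frame: the origin (TCP) lies at the very end of the fingers, on their centre line; the grasp point (between the pads) lies 19 mm behind it; z points along the fingers, y is the line along which they close (so a half turn about z gives the same grasp; the last joint's range is limited). The gripper opens to 94 mm and grips with 3 to 60 N. Pads are 16 mm wide; open, the fingers measure 119 mm over their backs; the gripper's body (75 mm by 177 mm) begins 78 mm behind the grasp point.
Start: joints at [-0.067, 0.3, 1.521, -0, 1.321, -0.067], TCP at [0.55, -0, 0.205] pointing down, gripper open.
Joint ranges: [-3.03, 3.03], [-0.79, 2.21], [0.23, 2.52], [-1.04, 4.18], [0, 3.07], [-2.55, 2.55]. Speed limits (rad/s): [2.22, 2.22, 2.57, 3.14, 3.14, 3.14].

INTERFACE

Orientations are given as a unit quaternion [w, x, y, z].
In Python, from plant import get_obs, capture, calibration, job_done, recognise, outline_of gives the robot as it stands. The module is installed in compiled form; this text tells all that it offers.
- The arm moves only by the tool drive_tool, never from a script. Its argument "moves" is a list of rows, each a list of 7 numbers: the turn, a rotation vector about the tool's x, y, z in fractions of the full range, 1 being 2 pi rad, then the shift along the tool's x, y, z in shares of 100 cm (1.0 is 100 cm), then the opening, from 0 (shut) to 1 (fully open). A call has 1 to 5 rows; each row is the pose to reach, as a shift and turn from the pose commanded when the call began, along the tool's axes at that moment; what a row does not reach only later rows make up. A row lasts 1/8 s, in which the tool goes at most 62.5 mm and 10.7 degrees, less where a joint would pass 70% of its speed; a pose out of reach is approached as far as the arm can. A shift or turn number past 1, either way, is cut back to 1. A call with a gripper value outside its range is refused whole. The fingers move at their own pace and stop on an object; "squeeze" is the grip in N (left out, the last holds). Time passes only in rows, so rows that repeat a pose let the fingers close. It gives the time, the measured TCP pose, the force, the opening and the grip force at its end, in the units of the state.
- get_obs(): the state, without advancing time (a new reading comes with each control period).
- capture(name): name is "scene" or "side" or "wrist"; returns (picture, depth): 420x560x3 uint8, red, green, blue; 420x560 float32, m along the optical axis (not along the pixel's ray), 0 where there is no reading.
- calibration(name): a dict with "K" (3x3 intrinsics, pixels), "R" (3x3) and "t" (3): a world point X has camera coordinates R X + t. Camera axes: x right, y down, z forward; pixel columns grow to the right and rows downward; lengths in m; the calibration is good to about 2 mm. A picture is of the moment at which its call begins: read the wrist's pose just before it. calibration takes no time and is no camera call; for the wrist camera it gives the pose at the moment of the call.
- job_done(): hands the job in; it is judged then, once.
Trained networks look in the newest picture that a camera, given by its name, has taken for a name from the list of things; names that differ only in an ending like _2 or _b are one class to them, and where a whole thing is asked for, a point or a joint stands for the part that bears it (a point fixed in the world has none). Each returns a list of dicts, best first, with "score" (0 to 1); they miss things now and then, are a little off and sometimes report something else, mostly with a low value. They report only what shows in the picture. A call takes as long as a camera call. They do not tell look-alikes from the thing itself.
- recognise(camera, target): "at" ([x, y, z] in m, in the coordinates of the camera as it stood for that picture, good to about 4 mm: the middle of the surface that is visible of it).
- outline_of(camera, target): "mask" (420x560 bool, what is visible of it).
The state is a dict: "clock": time; "joint_positions": joint angles; "qd": joint speeds; "joint_torque": joint torques, N m; "ee_pos": TCP position; "tool_rot": TCP orientation; "ft_force": force on the tool from outside, world axes, zero at the start; "moment": the same for the moment, N m; "grip_width": finger opening in m; "grasp_force": force on a finger pad.
Only numpy, scipy, OpenCV 4.12 (cv2) and the standard library are available. Lean on these libraries where they do the work, as an engineer would, in place of code of your own. Each camera call takes 0.05 s, during which the arm holds its last target. There are 200 camera calls.

## Working session

There is one attempt and no reset: what is moved stays moved. The work goes in short steps, Python scripts to look and compute and a tool call to move; the robot and the scene stay as the last step left them, time stands still between calls to the robot, and variables do not carry over. Pictures are saved under pics/ and viewed, at most 10 in all, crops included, and the job is handed in when it is done.

Besides the shell and the picture viewer there is one more tool, called after ">>>" by a JSON object that holds its "api" and its "payload", one argument or row to a line. drive_tool: Moves the arm, as the interface text tells. Its arguments: {"type":"object","properties":{"moves":{"type":"array","items":{"type":"array","items":{"type":"number"}}},"squeeze":{"type":"number"}},"required":["moves"]}

```bash
mkdir -p pics; cat > h.py <<'E'
import numpy as np, cv2
from plant import *
from scipy.spatial.transform import Rotation as Rn
def world(cam,p):
    c=calibration(cam); return np.array(c["R"]).T@(np.array(p)-np.array(c["t"]))
def cloud(cam,depth):
    c=calibration(cam);K=np.array(c["K"]);v,u=np.indices(depth.shape)
    P=np.stack([(u-K[0,2])/K[0,0]*depth,(v-K[1,2])/K[1,1]*depth,depth],-1)
    return (P-np.array(c["t"]))@np.array(c["R"])
def proj(cam,X):
    c=calibration(cam);K=np.array(c["K"]);p=K@(np.array(c["R"])@np.array(X)+np.array(c["t"]));return p[:2]/p[2]
def tool():
    o=get_obs();q=o["tool_rot"];return np.array(o["ee_pos"]),Rn.from_quat([q[1],q[2],q[3],q[0]])
E
python3 - <<'E'
from h import *
for cam in ["scene","side"]:
    p,d=capture(cam); np.savez(f"pics/{cam}0",p=p,d=d); cv2.imwrite(f"pics/{cam}0.png",p[:,:,::-1])
    for n in ["rod","rod_hook","rest","shield","drybath","tee_switch","tee_lever","ball_switch","ball_lever","tube_rack","reagent"]:
        r=recognise(cam,n); print(cam,n,[(round(x["score"],2),world(cam,x["at"]).round(3).tolist(),proj(cam,world(cam,x["at"])).astype(int).tolist()) for x in r[:3]])
o=get_obs();print(o["clock"],o["tool_rot"],o["ee_pos"])
E
```

```text
scene rod [(0.79, [0.504, -0.321, 0.087], [211, 274])]
scene rod_hook [(0.97, [0.501, -0.315, 0.087], [212, 272])]
scene rest [(0.82, [0.45, -0.309, 0.01], [199, 284]), (0.57, [0.269, -0.285, 0.01], [146, 254])]
scene shield [(0.71, [0.709, -0.125, 0.05], [324, 256]), (0.6, [0.645, -0.096, 0.086], [306, 231])]
scene drybath [(0.8, [0.914, -0.097, 0.106], [412, 260])]
scene tee_switch [(0.83, [0.807, -0.281, 0.06], [338, 314]), (0.82, [0.71, -0.128, 0.052], [324, 257])]
scene tee_lever [(0.67, [0.828, -0.267, 0.116], [352, 298]), (0.45, [0.728, -0.11, 0.114], [335, 237])]
scene ball_switch [(0.65, [0.701, 0.008, 0.056], [340, 220])]
scene ball_lever [(0.47, [0.719, 0.02, 0.114], [350, 204])]
scene tube_rack [(0.78, [0.427, 0.069, 0.045], [261, 183]), (0.54, [0.709, -0.127, 0.053], [324, 256])]
scene reagent [(0.9, [0.684, 0.436, 0.082], [384, 130])]
side rod [(0.74, [0.503, -0.317, 0.09], [236, 251])]
side rod_hook [(0.78, [0.498, -0.321, 0.086], [234, 253])]
side rest [(0.97, [0.452, -0.307, 0.007], [225, 266]), (0.65, [0.266, -0.288, 0.008], [175, 246])]
side shield [(0.83, [0.645, -0.093, 0.088], [311, 218])]
side drybath [(0.63, [0.912, -0.109, 0.107], [396, 237]), (0.29, [0.689, 0.437, 0.076], [373, 142])]
side tee_switch [(0.91, [0.81, -0.286, 0.053], [342, 282]), (0.88, [0.713, -0.13, 0.048], [328, 240])]
side tee_lever []
side ball_switch [(0.62, [0.707, -0.0, 0.055], [340, 213]), (0.41, [0.499, -0.319, 0.086], [235, 252])]
side ball_lever [(0.6, [0.729, 0.017, 0.111], [349, 198]), (0.2, [0.543, 0.369, 0.059], [330, 147])]
side tube_rack [(0.87, [0.428, 0.063, 0.046], [269, 187])]
side reagent [(0.66, [0.687, 0.442, 0.078], [373, 141])]
1.2 [-9.71913889e-06  7.07094979e-01  7.07118583e-01 -1.21789258e-05] [5.49990214e-01 1.87446701e-05 2.05427837e-01]
```

View pics/scene0.png

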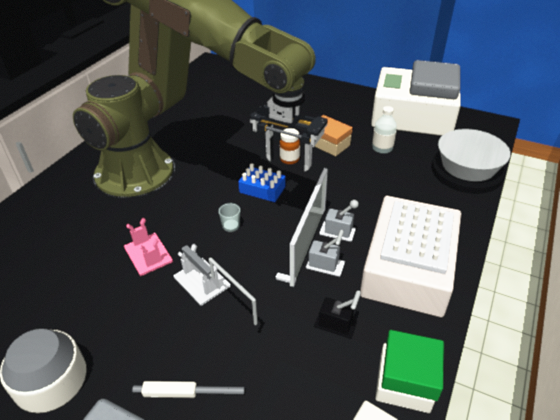

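View pics/side0.png

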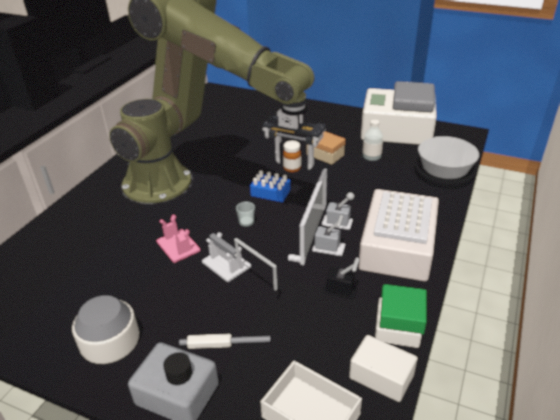

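The scene picture shows the rod in the grey rest (~205,270), the pink decoy rest (~147,250), the tee switch behind the shield (~325,255), the ball switch (~340,220) and the black decoy (~338,314). Side agrees with it.

```bash
python3 - <<'E'
from h import *
def line(P):
    c=P.mean(0);u=np.linalg.svd(P-c,full_matrices=False)[2][0]; u=u*np.sign(u[np.argmax(abs(u))]); s=(P-c)@u
    return c.round(4),u.round(3),(c+u*np.percentile(s,1)).round(4),(c+u*np.percentile(s,99)).round(4),len(P)
for cam in ["scene","side"]:
    z=np.load(f"pics/{cam}0.npz");W=cloud(cam,z["d"]);ok=z["d"]>0
    def box(x0,x1,y0,y1,z0,z1):
        m=ok&(W[...,0]>x0)&(W[...,0]<x1)&(W[...,1]>y0)&(W[...,1]<y1)&(W[...,2]>z0)&(W[...,2]<z1);return W[m]
    print(cam)
    print("bench",np.median(box(.2,.6,-.25,-.2,-.02,.02)[:,2]))
    P=box(.35,.75,-.45,-.2,.095,.15);print("rod hi",line(P))
    P=box(.45,.75,-.45,-.2,.125,.15);print("rod top",line(P) if len(P)>5 else 0)
    P=box(.35,.53,-.45,-.2,.078,.095);print("handle top",line(P) if len(P)>5 else 0)
    P=box(.38,.54,-.4,-.22,.004,.016);r=cv2.minAreaRect((P[:,:2]*1000).astype(np.float32));print("rest base",r)
    P=box(.58,.70,-.35,.15,.143,.16);print("shield top",line(P) if len(P)>5 else 0)
    P=box(.69,.80,-.19,-.06,.098,.13);print("tee bar",line(P) if len(P)>5 else 0); print(P.round(3).tolist()[:40])
    P=box(.66,.80,-.2,-.06,.003,.012);r=cv2.minAreaRect((P[:,:2]*1000).astype(np.float32));print("tee foot",r,len(P))
    P=box(.69,.80,-.05,.06,.098,.13);print("ball",P.mean(0),len(P))
    P=box(.75,.85,-.3,.1,.03,.09);print("bath front",line(P) if len(P)>5 else 0)
    P=box(.75,1.05,-.3,.1,.1,.11);print("bath top",cv2.boxPoints(cv2.minAreaRect((P[:,:2]*1000).astype(np.float32))).tolist())
ims=[]
for cam in ["scene","side"]:
    p=np.load(f"pics/{cam}0.npz")["p"]
    c=p[160:340,150:390]; ims.append(cv2.resize(c,None,fx=3.3,fy=3.3,interpolation=cv2.INTER_CUBIC)[:, :790])
cv2.imwrite("pics/crop.png",ims[0][:,:,::-1])
E
```

```text
scene
bench -5.3374688430853036e-05
rod hi (array([ 0.5964, -0.3192,  0.1302]), array([ 0.57 ,  0.821, -0.044]), array([ 0.5652, -0.3641,  0.1326]), array([ 0.6717, -0.2107,  0.1244]), 389)
rod top (array([ 0.5914, -0.329 ,  0.1372]), array([0.604, 0.797, 0.011]), array([ 0.5632, -0.3662,  0.1367]), array([ 0.6773, -0.2156,  0.1388]), 289)
handle top (array([ 0.4463, -0.2957,  0.0844]), array([ 0.91 , -0.416,  0.001]), array([ 0.3938, -0.2717,  0.0844]), array([ 0.5042, -0.3221,  0.0845]), 331)
rest base ((455.40032958984375, -312.9643249511719), (180.0813446044922, 150.24168395996094), 85.10997772216797)
shield top (array([ 0.6394, -0.074 ,  0.1493]), array([-0.126,  0.992,  0.002]), array([ 0.6564, -0.2079,  0.149 ]), array([0.6189, 0.0875, 0.1496]), 379)
tee bar (array([ 0.7348, -0.1074,  0.1147]), array([-0.121,  0.993,  0.002]), array([ 0.7375, -0.1294,  0.1146]), array([ 0.7319, -0.0833,  0.1147]), 73)
[[0.73, -0.087, 0.119], [0.732, -0.085, 0.118], [0.734, -0.084, 0.118], [0.731, -0.089, 0.118], [0.732, -0.085, 0.115], [0.735, -0.084, 0.116], [0.736, -0.081, 0.113], [0.729, -0
[... 2901 characters left out ...]
 0.107], [0.734, -0.118, 0.115], [0.739, -0.123, 0.12], [0.742, -0.123, 0.121], [0.744, -0.118, 0.117], [0.725, -0.107, 0.1], [0.73, -0.112, 0.105], [0.737, -0.126, 0.117], [0.738, -0.12, 0.113], [0.744, -0.128, 0.12]]
tee foot ((729.2318725585938, -129.6712646484375), (137.83985900878906, 138.61227416992188), 0.337137907743454) 287
ball [0.74112994 0.02386857 0.11349978] 61
bath front (array([ 0.809 , -0.2524,  0.0571]), array([0.335, 0.94 , 0.061]), array([ 0.7914, -0.302 ,  0.0539]), array([ 0.8412, -0.162 ,  0.063 ]), 664)
bath top [[789.0421752929688, 97.95407104492188], [830.3818969726562, -317.71673583984375], [1033.946533203125, -297.4715881347656], [992.6067504882812, 118.19921875]]
```

View pics/crop.png

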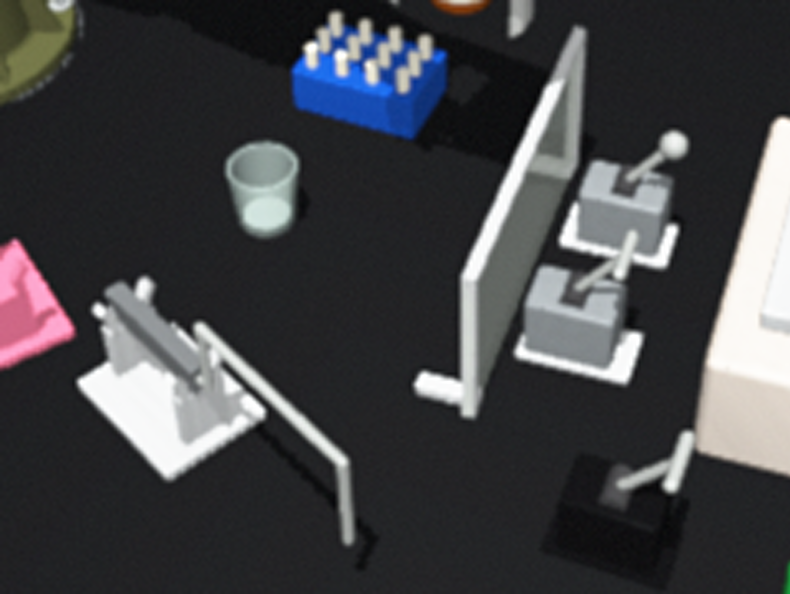

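The crop confirms it: the grey rod lies in the white/grey rest pointing right-down with its leg end near (350,540). The T bar is behind the shield at about (628,255), and the ball stands to its left.

The manual's scale: shifts go in shares of 100 cm and turns go in shares of 2 pi rad. Converting my numbers, -29.5 cm / 100 = -0.295, -23.6 cm / 100 = -0.236, -0.9 rad / 6.2832 = -0.1432.

>>> {"api": "drive_tool", "payload": {
  "moves": [
    [0, 0, -0.0286, -0.059, -0.02, -0.005, 1],
    [0, 0, -0.0573, -0.118, -0.04, -0.01, 1],
    [0, 0, -0.0859, -0.177, -0.06, -0.015, 1],
    [0, 0, -0.1146, -0.236, -0.08, -0.02, 1],
    [0, 0, -0.1432, -0.295, -0.1, -0.025, 1]
  ]
}}

```text
clock: 1.82
ee_pos: [0.4588, -0.2697, 0.2285]
tool_rot: [0.0, 0.353, 0.936, -0.0]
ft_force: [0.6, -0.4, 0.2]
grip_width: 0.0938
grasp_force: 0.0
```

To row units: -0.25 rad / 6.2832 = -0.0398.

>>> {"api": "drive_tool", "payload": {
  "moves": [
    [0, 0, -0.0207, 0, 0, 0, 1],
    [0, 0, -0.0398, 0, 0, 0, 1],
    [0, 0, -0.0398, 0, 0, 0, 1]
  ]
}}

```text
clock: 2.2
ee_pos: [0.4596, -0.2682, 0.2282]
tool_rot: [-0.0, 0.237, 0.972, -0.0]
ft_force: [-0.4, -0.3, 0.3]
grip_width: 0.0941
grasp_force: 0.0
```

```bash
cat >> h.py <<'E'
def line(P):
    c=np.median(P,0)
    for _ in range(3):
        c=P.mean(0);u=np.linalg.svd(P-c,full_matrices=False)[2][0];u=u*np.sign(u[0]);r=np.linalg.norm((P-c)-np.outer((P-c)@u,u),axis=1);P=P[r<max(.006,2.5*np.median(r))]
    s=(P-c)@u;return c,u,c+u*s.min(),c+u*s.max(),len(P)
E
python3 - <<'E'
from h import *
o=get_obs();print(o["clock"],o["ee_pos"],o["joint_positions"],o["ft_force"],tool()[1].as_matrix().round(4).tolist())
p,d=capture("wrist");cv2.imwrite("pics/w1.png",p[:,:,::-1])
W=cloud("wrist",d);m0=outline_of("wrist","rod");np.savez("pics/w1",p=p,d=d,W=W)
for r in m0[:2]:
    m=r["mask"]&(d>0);P=W[m];print(r["score"],m.sum())
    for lo,hi in [(.08,.092),(.128,.145)]:
        Q=P[(P[:,2]>lo)&(P[:,2]<hi)]
        if len(Q)>20:
            c,u,a,b,n=line(Q);print(lo,c.round(4),u.round(4),np.degrees(np.arctan2(u[1],u[0])).round(2),a.round(4),b.round(4),n)
            if lo<.1: print(cv2.minAreaRect((Q[:,:2]*1000).astype(np.float32)))
for cam in ["scene","side"]:
    z=np.load(f"pics/{cam}0.npz");W=cloud(cam,z["d"]);P=W[z["d"]>0]
    Q=P[(P[:,0]>.51)&(P[:,0]<.62)&(P[:,1]<-.27)&(P[:,2]>.127)&(P[:,2]<.145)];c,u,a,b,n=line(Q);print(cam,c.round(4),np.degrees(np.arctan2(u[1],u[0])),a,b)
E
```

```text
2.2 [ 0.4595511  -0.2681979   0.22815669] [-5.97109933e-01  2.42763318e-01  1.54008987e+00 -1.95699937e-05
  1.35878249e+00 -1.69031127e+00] [-0.38734245 -0.32080017  0.28533611] [[-0.8881, 0.4596, -0.0], [0.4596, 0.8881, 0.0], [0.0, -0.0, -1.0]]
0.64 2776
0.08 [ 0.444  -0.2925  0.086 ] [ 0.9253 -0.3792 -0.0011] -22.29 [ 0.3908 -0.2707  0.086 ] [ 0.6443 -0.3746  0.0857] 1566
((517.2982788085938, -323.29144287109375), (16.23218536376953, 273.86883544921875), 67.53623962402344)
0.128 [ 0.5609 -0.3405  0.1382] [ 0.9247 -0.3807  0.0014] -22.38 [ 0.4978 -0.3145  0.1381] [ 0.6443 -0.3749  0.1383] 735
scene [ 0.5658 -0.3439  0.1377] -22.10811086313241 [ 0.5103365  -0.32140198  0.13803623] [ 0.62007008 -0.36597826  0.13728785]
side [ 0.5722 -0.6897  0.131 ] -89.31994978332435 [ 0.56790612 -0.32948694  0.13896453] [ 0.57304856 -0.76272921  0.12937737]
```

View pics/w1.png

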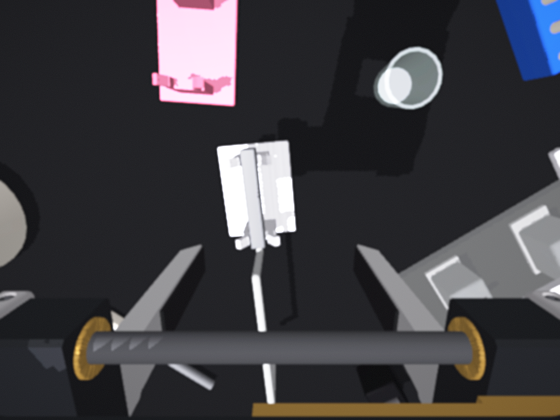

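The wrist view shows the rod's handle in its rest (250,195) running along the finger plane, with a clear gap for the fingers on both sides. I'll align with it first.

To row units: 8 cm / 100 = 0.08, 4 cm / 100 = 0.04, -0.087 rad / 6.2832 = -0.0138.

>>> {"api": "drive_tool", "payload": {
  "moves": [
    [0, 0, -0.008, 0.004, -0.015, 0.04, 1],
    [0, 0, -0.0138, 0.0076, -0.029, 0.08, 1],
    [0, 0, -0.0138, 0.0076, -0.029, 0.08, 1],
    [0, 0, -0.0138, 0.0076, -0.029, 0.08, 1]
  ]
}}

```text
clock: 2.8
ee_pos: [0.4404, -0.2905, 0.1499]
tool_rot: [0.001, 0.194, 0.981, -0.0]
ft_force: [-0.3, 0.8, -0.1]
grip_width: 0.094
grasp_force: 0.0
```

```bash
cat >> h.py <<'E'
def to(dst,yaw_y):
    "shift (cm, tool axes) to TCP dst; turn so that tool y is at world angle yaw_y deg, tool down"
    p,R=tool();M=R.as_matrix();a=np.radians(yaw_y);y=np.array([np.cos(a),np.sin(a),0]);z=np.array([0,0,-1.]);G=np.stack([np.cross(y,z),y,z],1)
    print("rot",Rn.from_matrix(M.T@G).as_rotvec().round(4),"shift",(M.T@(np.array(dst)-p)*100).round(3))
E
python3 - <<'E'
from h import *
to([.4395,-.2907,.054],67.65);print(tool()[0])
E
```

```text
rot [-0.0004  0.0019 -0.0011] shift [ 0.097 -0.052  9.586]
[ 0.44044307 -0.2904855   0.14985851]
```

To row units: 9.6 cm / 100 = 0.096, 8 cm / 100 = 0.08.

>>> {"api": "drive_tool", "payload": {
  "moves": [
    [0, 0, 0, 0.001, -0.0005, 0.04, 1],
    [0, 0, 0, 0.001, -0.0005, 0.08, 1],
    [0, 0, 0, 0.001, -0.0005, 0.096, 1],
    [0, 0, 0, 0.001, -0.0005, 0.096, 1],
    [0, 0, 0, 0.001, -0.0005, 0.096, 0.5]
  ],
  "squeeze": 50
}}

```text
clock: 3.42
ee_pos: [0.4394, -0.291, 0.054]
tool_rot: [0.001, 0.194, 0.981, -0.001]
ft_force: [-0.2, -0.2, -0.3]
grip_width: 0.087
grasp_force: 0.0
```

>>> {"api": "drive_tool", "payload": {
  "moves": [
    [0, 0, 0, 0, 0, 0, 0],
    [0, 0, 0, 0, 0, 0, 0],
    [0, 0, 0, 0, 0, 0, 0],
    [0, 0, 0, 0, 0, 0, 0],
    [0, 0, 0, 0, 0, 0, 0]
  ],
  "squeeze": 50
}}

```text
clock: 4.05
ee_pos: [0.4384, -0.2905, 0.0522]
tool_rot: [-0.0, 0.194, 0.981, -0.0]
ft_force: [-0.8, 0.3, -0.4]
grip_width: 0.0375
grasp_force: 0.0
```

>>> {"api": "drive_tool", "payload": {
  "moves": [
    [0, 0, 0, 0, 0, 0, 0],
    [0, 0, 0, 0, 0, 0, 0],
    [0, 0, 0, 0, 0, 0, 0],
    [0, 0, 0, 0, 0, 0, 0]
  ],
  "squeeze": 50
}}

```text
clock: 4.55
ee_pos: [0.4384, -0.2905, 0.0522]
tool_rot: [-0.0, 0.194, 0.981, 0.0]
ft_force: [-0.4, -0.2, -0.0]
grip_width: 0.0154
grasp_force: 50.0
```

To row units: -14 cm / 100 = -0.14, -9.5 cm / 100 = -0.095.

>>> {"api": "drive_tool", "payload": {
  "moves": [
    [0, 0, 0, 0, 0, -0.02, 0],
    [0, 0, 0, 0, 0, -0.05, 0],
    [0, 0, 0, 0, 0, -0.095, 0],
    [0, 0, 0, 0, 0, -0.14, 0],
    [0, 0, 0, 0, 0, -0.14, 0]
  ]
}}

```text
clock: 5.18
ee_pos: [0.4393, -0.2911, 0.1951]
tool_rot: [0.002, 0.194, 0.981, -0.001]
ft_force: [-0.5, -1.1, -2.7]
grip_width: 0.0162
grasp_force: 50.0
```

```bash
python3 - <<'E'
from h import *
for cam in ["scene","side"]:
    p,d=capture(cam);np.savez(f"pics/{cam}1",p=p,d=d)
    W=cloud(cam,d);P=W[d>0]
    Q=P[(P[:,0]>.515)&(P[:,0]<.65)&(P[:,1]<-.28)&(P[:,1]>-.45)&(P[:,2]>.262)&(P[:,2]<.30)];c,u,a,b,n=line(Q);print(cam,c.round(4),u.round(4),np.degrees(np.arctan2(u[1],u[0])),a.round(4),b.round(4),n)
    Q=P[(P[:,0]>.6)&(P[:,0]<.69)&(P[:,1]<-.34)&(P[:,1]>-.42)&(P[:,2]>.15)&(P[:,2]<.27)];print("leg",len(Q),Q.mean(0).round(4),Q.min(0).round(4))
    # tee bar
    W=cloud(cam,np.load(f"pics/{cam}0.npz")["d"]);P=W.reshape(-1,3)
    Q=P[(P[:,0]>.70)&(P[:,0]<.78)&(P[:,1]<-.06)&(P[:,1]>-.16)&(P[:,2]>.104)&(P[:,2]<.13)]
    e=np.array([np.cos(np.radians(7.25)),np.sin(np.radians(7.25)),0]);f=np.array([-e[1],e[0],0])
    s=Q@e;t=Q@f;print("bar e",np.percentile(s,[2,25,50,75,98]).round(4),"f",np.percentile(t,[1,50,99]).round(4),"z",np.percentile(Q[:,2],[2,50,98]).round(4),"e of z>.112",s[Q[:,2]>.112].min(),s.max())
    Q=P[(P[:,0]>.58)&(P[:,0]<.70)&(P[:,1]<.12)&(P[:,1]>-.25)&(P[:,2]>.146)&(P[:,2]<.156)];c,u,a,b,n=line(Q*[1,1,1]);print("shield e",np.percentile(Q@e,[2,50,98]).round(4),"ang",np.degrees(np.arctan(-u[0]/u[1])),"f",np.percentile(Q@f,[1,99]))
    Q=P[(P[:,0]>.65)&(P[:,0]<.76)&(P[:,1]<-.07)&(P[:,1]>-.19)&(P[:,2]>.05)&(P[:,2]<.075)];print("housing e",np.percentile(Q@e,[2,50,98]).round(4),"f",np.percentile(Q@f,[2,98]).round(4))
print(tool()[0],get_obs()["ft_force"])
E
```

```text
scene [ 0.5865 -0.3534  0.281 ] [ 0.9261 -0.3773 -0.003 ] -22.168915331444232 [ 0.5159 -0.3247  0.2812] [ 0.6505 -0.3795  0.2808] 239
leg 104 [ 0.6477 -0.3787  0.2333] [ 0.6423 -0.3824  0.1944]
bar e [0.7083 0.7141 0.7168 0.7192 0.7212] f [-0.2215 -0.1995 -0.1749] z [0.1072 0.1161 0.12  ] e of z>.112 0.7096243278017882 0.7214188051159591
shield e [0.6194 0.6246 0.6297] ang 7.220144365290832 f [-0.28816435  0.00642341]
housing e [0.6269 0.6786 0.7155] f [-0.2602 -0.1763]
side [ 0.5861 -0.3529  0.2786] [ 0.9255 -0.3788 -0.004 ] -22.261496060665472 [ 0.516  -0.3242  0.2789] [ 0.6499 -0.379   0.2784] 142
leg 75 [ 0.649  -0.3784  0.233 ] [ 0.6433 -0.3829  0.194 ]
bar e [0.709  0.7157 0.7187 0.7214 0.724 ] f [-0.2238 -0.2016 -0.1746] z [0.1054 0.1171 0.1211] e of z>.112 0.7136649878714937 0.7240235926004701
shield e [0.6213 0.6273 0.6324] ang 7.325028986039205 f [-0.2908169   0.00996284]
housing e [0.6291 0.681  0.7175] f [-0.2563 -0.1766]
[ 0.43816256 -0.29027475  0.19140848] [-0.14293221 -0.44079684 -2.27154664]
```

```bash
python3 - <<'E'
from h import *
to([.5368,-.1301,.2],97.27-0.1)
E
```

```text
rot [ 3.000e-04 -7.000e-04 -5.148e-01] shift [-3.039 18.564 -0.858]
```

To row units: 17.4 cm / 100 = 0.174, 14.5 cm / 100 = 0.145, -0.29 rad / 6.2832 = -0.0462.

>>> {"api": "drive_tool", "payload": {
  "moves": [
    [0, 0, -0.0127, -0.004, 0.028, -0.008, 0],
    [0, 0, -0.0286, -0.01, 0.065, -0.008, 0],
    [0, 0, -0.0462, -0.017, 0.105, -0.008, 0],
    [0, 0, -0.0637, -0.024, 0.145, -0.008, 0],
    [0, 0, -0.0764, -0.0285, 0.174, -0.008, 0]
  ]
}}

```text
clock: 5.9
ee_pos: [0.5309, -0.1387, 0.1981]
tool_rot: [-0.001, -0.047, 0.999, 0.001]
ft_force: [-0.3, -0.4, -2.1]
grip_width: 0.0157
grasp_force: 50.0
```

```bash
python3 - <<'E'
from h import *
to([.5368,-.1301,.2],97.27-0.1)
E
```

```text
rot [ 0.0014 -0.0029 -0.031 ] shift [-0.663  0.799 -0.189]
```

To row units: 0.8 cm / 100 = 0.008, -0.5 cm / 100 = -0.005, -0.031 rad / 6.2832 = -0.0049.

>>> {"api": "drive_tool", "payload": {
  "moves": [
    [0, 0, -0.0049, -0.005, 0.008, 0, 0],
    [0, 0, -0.0049, -0.005, 0.008, 0, 0],
    [0, 0, -0.0049, -0.005, 0.008, 0, 0]
  ]
}}

```text
clock: 6.28
ee_pos: [0.5347, -0.1327, 0.1998]
tool_rot: [-0.0, -0.06, 0.998, 0.0]
ft_force: [-0.1, -0.7, -1.9]
grip_width: 0.0156
grasp_force: 50.0
```

```bash
cat >> h.py <<'E'
A=np.radians(7.27);e=np.array([np.cos(A),np.sin(A),0]);f=np.array([-e[1],e[0],0])
def ef(p): return np.array([p@e,p@f,p[2]]) if p.ndim==1 else np.stack([p@e,p@f,p[:,2]],1)
def legs(tag):
    t=ef(tool()[0]);print("TCP ef",t.round(4),"ft",np.round(get_obs()["ft_force"],2))
    for cam in ["scene","side"]:
        p,d=capture(cam);cv2.imwrite(f"pics/{cam}{tag}.png",p[:,:,::-1]);W=ef(cloud(cam,d).reshape(-1,3))
        r=W-t
        Q=W[(abs(r[:,0]-.226)<.02)&(abs(r[:,1])<.02)&(r[:,2]>0.0)&(r[:,2]<.07)]
        if len(Q)>5: print(cam,"leg",np.percentile(Q,[3,50,97],0).round(4).tolist(),len(Q))
        Q=W[(W[:,0]>.66)&(W[:,0]<.74)&(abs(W[:,1]+.199)<.035)&(W[:,2]>.105)&(W[:,2]<.134)]
        if len(Q)>5: print(cam,"bar",np.percentile(Q,[3,50,97],0).round(4).tolist(),len(Q))
        Q=W[(r[:,0]>.08)&(r[:,0]<.21)&(abs(r[:,1])<.025)&(r[:,2]>.072)&(r[:,2]<.1)]
        if len(Q)>5:c,u,a,b,n=line(Q);print(cam,"run",c.round(4),u.round(4),n)
E
python3 - <<'E'
from h import *
legs("2")
to([.5368,-.1301,.2],97.17)
E
```

```text
TCP ef [ 0.5136 -0.1993  0.1998] ft [-0.13 -0.68 -1.89]
scene leg [[0.7339, -0.2075, 0.2027], [0.7377, -0.2043, 0.2369], [0.7411, -0.2005, 0.2687]] 84
scene bar [[0.7092, -0.2207, 0.1071], [0.7169, -0.1988, 0.1172], [0.7208, -0.1767, 0.1201]] 66
scene run [ 0.6594 -0.2028  0.284 ] [ 1.     -0.0029 -0.0043] 206
side leg [[0.7366, -0.2107, 0.2037], [0.7402, -0.2037, 0.2351], [0.7437, -0.2001, 0.2676]] 57
side bar [[0.7117, -0.2214, 0.1084], [0.7189, -0.2002, 0.1175], [0.7229, -0.1774, 0.1222]] 41
side run [ 0.6594 -0.2035  0.2852] [ 1.0e+00 -9.9e-03  2.0e-04] 130
rot [ 0.     -0.0002 -0.0056] shift [-0.233  0.237  0.005]
```

To row units: 10 cm / 100 = 0.1, 8 cm / 100 = 0.08, -0.004 rad / 6.2832 = -0.0006.

>>> {"api": "drive_tool", "payload": {
  "moves": [
    [0, 0, -0.0006, -0.003, 0.004, 0.02, 0],
    [0, 0, -0.0006, -0.003, 0.004, 0.05, 0],
    [0, 0, -0.0006, -0.003, 0.004, 0.08, 0],
    [0, 0, -0.0006, -0.003, 0.004, 0.1, 0],
    [0, 0, -0.0006, -0.003, 0.004, 0.1, 0]
  ]
}}

```text
clock: 7.0
ee_pos: [0.5368, -0.1279, 0.0991]
tool_rot: [-0.001, -0.062, 0.998, 0.0]
ft_force: [-0.3, -0.6, -2.1]
grip_width: 0.0158
grasp_force: 50.0
```

```bash
python3 - <<'E'
from h import *
legs("3")
a=cv2.imread("pics/scene3.png")[170:330,230:400];b=cv2.imread("pics/side3.png")[160:300,230:400]
cv2.imwrite("pics/c3.png",np.hstack([cv2.resize(a,(395,372),interpolation=2),cv2.resize(b,(395,372),interpolation=2)]))
E
```

```text
TCP ef [ 0.5163 -0.1948  0.0991] ft [-0.29 -0.63 -2.13]
scene leg [[0.7364, -0.2011, 0.1007], [0.7408, -0.1984, 0.1352], [0.7442, -0.1951, 0.1664]] 70
scene bar [[0.7098, -0.2204, 0.1095], [0.7175, -0.199, 0.117], [0.7395, -0.1769, 0.129]] 77
scene run [ 0.6625 -0.1977  0.1835] [ 1.     -0.0012 -0.0052] 182
side leg [[0.7226, -0.2075, 0.1039], [0.7429, -0.1985, 0.1275], [0.7467, -0.1855, 0.1648]] 59
side bar [[0.7093, -0.2202, 0.1071], [0.7187, -0.1998, 0.1178], [0.7235, -0.1811, 0.1231]] 43
side run [ 0.6621 -0.1981  0.1856] [ 0.9998 -0.0169  0.009 ] 121
```

View pics/c3.png

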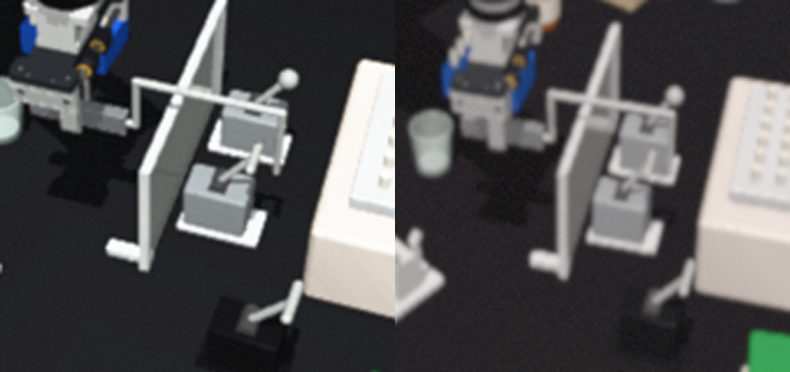

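The pictures show the leg hanging behind the bar (left view: leg ~278,165, bar ~257,158), with the arch clear over the shield. I'll draw it slowly.

To row units: 1.8 cm / 100 = 0.018, 1.2 cm / 100 = 0.012.

>>> {"api": "drive_tool", "payload": {
  "moves": [
    [0, 0, 0, 0.004, 0, 0, 0],
    [0, 0, 0, 0.008, 0, 0, 0],
    [0, 0, 0, 0.012, 0, 0, 0],
    [0, 0, 0, 0.015, 0, 0, 0],
    [0, 0, 0, 0.018, 0, 0, 0]
  ]
}}

```text
clock: 7.72
ee_pos: [0.52, -0.1299, 0.1004]
tool_rot: [0.001, -0.063, 0.998, -0.0]
ft_force: [3.6, -0.0, -1.1]
grip_width: 0.0156
grasp_force: 50.0
```

To row units: 1 cm / 100 = 0.01, 0.75 cm / 100 = 0.0075.

>>> {"api": "drive_tool", "payload": {
  "moves": [
    [0, 0, 0, 0.0025, 0, 0, 0],
    [0, 0, 0, 0.005, 0, 0, 0],
    [0, 0, 0, 0.0075, 0, 0, 0],
    [0, 0, 0, 0.01, 0, 0, 0]
  ]
}}

```text
clock: 8.22
ee_pos: [0.5097, -0.1311, 0.1001]
tool_rot: [-0.0, -0.063, 0.998, 0.0]
ft_force: [2.7, 0.7, -0.9]
grip_width: 0.0155
grasp_force: 50.0
```

```bash
python3 - <<'E'
from h import *
legs("4");print(np.array(get_obs()["ft_force"])@e)
E
```

```text
TCP ef [ 0.489  -0.1945  0.1001] ft [ 2.71  0.71 -0.9 ]
scene leg [[0.6994, -0.211, 0.1045], [0.7113, -0.1982, 0.1257], [0.7165, -0.1843, 0.1673]] 110
scene bar [[0.6994, -0.221, 0.1081], [0.706, -0.1991, 0.1232], [0.7158, -0.1796, 0.1314]] 79
scene run [ 0.6345 -0.197   0.1853] [ 1.     -0.0016  0.0057] 182
side leg [[0.6978, -0.2052, 0.1029], [0.7133, -0.1984, 0.1272], [0.7186, -0.182, 0.1684]] 76
side bar [[0.7004, -0.2238, 0.1099], [0.7088, -0.2006, 0.1241], [0.7174, -0.1803, 0.1331]] 52
side run [ 0.6329 -0.1973  0.1857] [ 1.     -0.0079  0.005 ] 115
2.084053849809751
```

To row units: 1.2 cm / 100 = 0.012, 0.9 cm / 100 = 0.009.

>>> {"api": "drive_tool", "payload": {
  "moves": [
    [0, 0, 0, 0.003, 0, 0, 0],
    [0, 0, 0, 0.006, 0, 0, 0],
    [0, 0, 0, 0.009, 0, 0, 0],
    [0, 0, 0, 0.012, 0, 0, 0]
  ]
}}

```text
clock: 8.82
ee_pos: [0.4977, -0.1326, 0.1001]
tool_rot: [-0.0, -0.063, 0.998, 0.0]
ft_force: [2.0, 0.3, -0.8]
grip_width: 0.0155
grasp_force: 50.0
```

To row units: 0.3 cm / 100 = 0.003, 0.15 cm / 100 = 0.0015.

>>> {"api": "drive_tool", "payload": {
  "moves": [
    [0, 0, 0, 0.0015, 0, 0, 0],
    [0, 0, 0, 0.003, 0, 0, 0],
    [0, 0, 0, 0.003, 0, 0, 0]
  ]
}}

```text
clock: 9.2
ee_pos: [0.4948, -0.133, 0.1001]
tool_rot: [-0.0, -0.063, 0.998, 0.0]
ft_force: [1.8, 0.2, -1.9]
grip_width: 0.0154
grasp_force: 50.0
```

To row units: 0.2 cm / 100 = 0.002, 0.1 cm / 100 = 0.001.

>>> {"api": "drive_tool", "payload": {
  "moves": [
    [0, 0, 0, 0.001, 0, 0, 0],
    [0, 0, 0, 0.002, 0, 0, 0],
    [0, 0, 0, 0.002, 0, 0, 0]
  ]
}}

```text
clock: 9.57
ee_pos: [0.4929, -0.1332, 0.1002]
tool_rot: [-0.0, -0.063, 0.998, 0.0]
ft_force: [1.6, -0.4, -1.4]
grip_width: 0.0153
grasp_force: 50.0
```

```bash
python3 - <<'E'
from h import *
legs("5");print(np.array(get_obs()["ft_force"])@e)
E
```

```text
TCP ef [ 0.4721 -0.1945  0.1002] ft [ 1.62 -0.45 -1.38]
scene leg [[0.6831, -0.2113, 0.1026], [0.6937, -0.1979, 0.1288], [0.6997, -0.1789, 0.1681]] 115
scene bar [[0.683, -0.2213, 0.1073], [0.6895, -0.1984, 0.1276], [0.6995, -0.1778, 0.1319]] 87
scene run [ 0.6172 -0.197   0.185 ] [1.0e+00 2.9e-03 4.0e-04] 178
side leg [[0.6849, -0.2112, 0.1019], [0.6961, -0.1982, 0.1296], [0.7017, -0.1851, 0.1634]] 78
side bar [[0.6849, -0.2212, 0.1078], [0.6922, -0.1994, 0.1272], [0.7018, -0.1818, 0.1328]] 53
side run [ 0.6176 -0.1974  0.1858] [ 1.      0.0082 -0.0024] 118
0.9463012839497051
```

To row units: 0.2 cm / 100 = 0.002, 0.1 cm / 100 = 0.001.

>>> {"api": "drive_tool", "payload": {
  "moves": [
    [0, 0, 0, 0.001, 0, 0, 0],
    [0, 0, 0, 0.002, 0, 0, 0]
  ]
}}

```text
clock: 9.93
ee_pos: [0.491, -0.1335, 0.1002]
tool_rot: [0.0, -0.063, 0.998, -0.0]
ft_force: [1.3, 1.0, -1.4]
grip_width: 0.0159
grasp_force: 50.0
```

To row units: 0.15 cm / 100 = 0.0015, 0.1 cm / 100 = 0.001.

>>> {"api": "drive_tool", "payload": {
  "moves": [
    [0, 0, 0, 0.001, 0, 0, 0],
    [0, 0, 0, 0.0015, 0, 0, 0]
  ]
}}

```text
clock: 10.18
ee_pos: [0.4895, -0.1336, 0.1002]
tool_rot: [0.0, -0.063, 0.998, 0.0]
ft_force: [1.5, 1.0, -1.3]
grip_width: 0.0159
grasp_force: 50.0
```

To row units: 0.15 cm / 100 = 0.0015, 0.1 cm / 100 = 0.001.

>>> {"api": "drive_tool", "payload": {
  "moves": [
    [0, 0, 0, 0.001, 0, 0, 0],
    [0, 0, 0, 0.0015, 0, 0, 0]
  ]
}}

```text
clock: 10.42
ee_pos: [0.488, -0.1338, 0.1002]
tool_rot: [0.0, -0.063, 0.998, -0.0]
ft_force: [2.4, -0.2, -0.8]
grip_width: 0.0157
grasp_force: 50.0
```

To row units: 0.1 cm / 100 = 0.001, 0.05 cm / 100 = 0.0005.

>>> {"api": "drive_tool", "payload": {
  "moves": [
    [0, 0, 0, 0.0005, 0, 0, 0],
    [0, 0, 0, 0.001, 0, 0, 0]
  ]
}}

```text
clock: 10.68
ee_pos: [0.487, -0.1339, 0.1002]
tool_rot: [-0.0, -0.063, 0.998, 0.0]
ft_force: [1.9, 0.4, -1.2]
grip_width: 0.0156
grasp_force: 50.0
```

To row units: 0.1 cm / 100 = 0.001, 0.05 cm / 100 = 0.0005.

>>> {"api": "drive_tool", "payload": {
  "moves": [
    [0, 0, 0, 0.0005, 0, 0, 0],
    [0, 0, 0, 0.001, 0, 0, 0]
  ]
}}

```text
clock: 10.92
ee_pos: [0.4863, -0.1341, 0.1003]
tool_rot: [0.0, -0.063, 0.998, -0.0]
ft_force: [6.0, 0.7, -1.1]
grip_width: 0.0157
grasp_force: 50.0
```

To row units: 0.1 cm / 100 = 0.001, 0.05 cm / 100 = 0.0005.

>>> {"api": "drive_tool", "payload": {
  "moves": [
    [0, 0, 0, 0.0005, 0, 0, 0],
    [0, 0, 0, 0.001, 0, 0, 0]
  ]
}}

```text
clock: 11.18
ee_pos: [0.486, -0.1342, 0.1005]
tool_rot: [0.001, -0.063, 0.998, -0.0]
ft_force: [10.6, 1.8, -2.7]
grip_width: 0.0159
grasp_force: 50.0
```

```bash
python3 - <<'E'
from h import *
legs("6");print(np.array(get_obs()["ft_force"])@e)
E
```

```text
TCP ef [ 0.4651 -0.1946  0.1005] ft [10.58  1.8  -2.69]
scene leg [[0.677, -0.2125, 0.1043], [0.6868, -0.198, 0.1292], [0.6926, -0.1822, 0.1682]] 116
scene bar [[0.6764, -0.2207, 0.1065], [0.6834, -0.1988, 0.1271], [0.6925, -0.1809, 0.1319]] 86
scene run [ 0.6111 -0.1972  0.1854] [ 1.     -0.0049  0.0061] 177
side leg [[0.6798, -0.2122, 0.1015], [0.6895, -0.1983, 0.1296], [0.6951, -0.1849, 0.1666]] 84
side bar [[0.6791, -0.2234, 0.1071], [0.6859, -0.1993, 0.1281], [0.6947, -0.1814, 0.1322]] 56
side run [ 0.6105 -0.1972  0.186 ] [ 0.9999  0.0103 -0.0081] 117
9.735532432631079
```

To row units: -0.1 cm / 100 = -0.001.

>>> {"api": "drive_tool", "payload": {
  "moves": [
    [0, 0, 0, -0.001, 0, 0, 0],
    [0, 0, 0, -0.001, 0, 0, 0]
  ]
}}

```text
clock: 11.52
ee_pos: [0.4863, -0.1341, 0.1003]
tool_rot: [0.0, -0.063, 0.998, -0.0]
ft_force: [4.9, 0.7, -0.4]
grip_width: 0.0157
grasp_force: 50.0
```

To row units: 0.02 cm / 100 = 0.0002.

>>> {"api": "drive_tool", "payload": {
  "moves": [
    [0, 0, 0, 0.0002, 0, 0, 0],
    [0, 0, 0, 0.0002, 0, 0, 0],
    [0, 0, 0, 0.0002, 0, 0, 0],
    [0, 0, 0, 0.0002, 0, 0, 0],
    [0, 0, 0, 0.0002, 0, 0, 0]
  ]
}}

```text
clock: 12.15
ee_pos: [0.4862, -0.1341, 0.1003]
tool_rot: [0.001, -0.063, 0.998, -0.0]
ft_force: [6.1, 0.7, -1.3]
grip_width: 0.0156
grasp_force: 50.0
```

>>> {"api": "drive_tool", "payload": {
  "moves": [
    [0, 0, 0, 0, 0, 0, 0],
    [0, 0, 0, 0, 0, 0, 0],
    [0, 0, 0, 0, 0, 0, 0],
    [0, 0, 0, 0, 0, 0, 0],
    [0, 0, 0, 0, 0, 0, 0]
  ]
}}

```text
clock: 12.78
ee_pos: [0.4862, -0.1341, 0.1003]
tool_rot: [0.001, -0.063, 0.998, -0.0]
ft_force: [6.7, 0.8, -2.0]
grip_width: 0.0158
grasp_force: 50.0
```

>>> {"api": "drive_tool", "payload": {
  "moves": [
    [0, 0, 0, 0, 0, 0, 0],
    [0, 0, 0, 0, 0, 0, 0],
    [0, 0, 0, 0, 0, 0, 0],
    [0, 0, 0, 0, 0, 0, 0],
    [0, 0, 0, 0, 0, 0, 0]
  ]
}}

```text
clock: 13.4
ee_pos: [0.4863, -0.1341, 0.1003]
tool_rot: [0.001, -0.063, 0.998, -0.0]
ft_force: [5.6, 0.7, -1.8]
grip_width: 0.0158
grasp_force: 50.0
```

To row units: -1.8 cm / 100 = -0.018, -1 cm / 100 = -0.01.

>>> {"api": "drive_tool", "payload": {
  "moves": [
    [0, 0, 0, -0.004, 0, 0, 0],
    [0, 0, 0, -0.01, 0, 0, 0],
    [0, 0, 0, -0.018, 0, 0, 0],
    [0, 0, 0, -0.018, 0, 0, 0]
  ]
}}

```text
clock: 13.9
ee_pos: [0.5041, -0.1317, 0.1]
tool_rot: [-0.0, -0.063, 0.998, 0.0]
ft_force: [0.4, -0.4, -2.1]
grip_width: 0.0155
grasp_force: 50.0
```

```bash
python3 - <<'E'
from h import *
legs("7")
E
```

```text
TCP ef [ 0.4834 -0.1945  0.1   ] ft [ 0.39 -0.41 -2.13]
scene leg [[0.7036, -0.201, 0.1024], [0.7076, -0.198, 0.1349], [0.711, -0.1951, 0.1689]] 70
scene bar [[0.677, -0.2201, 0.1081], [0.6839, -0.1987, 0.1276], [0.7108, -0.1774, 0.1321]] 91
scene run [ 0.6298 -0.1967  0.1842] [ 1.     -0.0054  0.0044] 177
side leg [[0.706, -0.2034, 0.1052], [0.71, -0.1983, 0.1397], [0.7133, -0.1926, 0.1688]] 49
side bar [[0.6789, -0.222, 0.1068], [0.6862, -0.1988, 0.1273], [0.7129, -0.1772, 0.1332]] 62
side run [ 0.6277 -0.198   0.1857] [ 1.0e+00 -1.8e-03  8.0e-04] 114
```

To row units: -10 cm / 100 = -0.1, -6 cm / 100 = -0.06.

>>> {"api": "drive_tool", "payload": {
  "moves": [
    [0, 0, 0, 0, 0, -0.025, 0],
    [0, 0, 0, 0, 0, -0.06, 0],
    [0, 0, 0, 0, 0, -0.1, 0],
    [0, 0, 0, 0, 0, -0.1, 0]
  ]
}}

```text
clock: 14.5
ee_pos: [0.5046, -0.1322, 0.2028]
tool_rot: [0.002, -0.063, 0.998, -0.001]
ft_force: [-1.0, -0.6, -2.3]
grip_width: 0.0157
grasp_force: 50.0
```

```bash
python3 - <<'E'
from h import *
print(tool()[0]);to([.4384,-.2905,.2],67.63)
E
```

```text
[ 0.50458987 -0.13219705  0.20284824]
rot [-0.001   0.0049  0.5157] shift [  8.547 -14.878   0.28 ]
```

To row units: -14.4 cm / 100 = -0.144, -12.2 cm / 100 = -0.122, 0.5 rad / 6.2832 = 0.0796.

>>> {"api": "drive_tool", "payload": {
  "moves": [
    [0, 0, 0.0111, 0.012, -0.02, 0, 0],
    [0, 0, 0.0286, 0.03, -0.052, 0, 0],
    [0, 0, 0.0477, 0.05, -0.087, 0, 0],
    [0, 0, 0.0668, 0.07, -0.122, 0, 0],
    [0, 0, 0.0796, 0.083, -0.144, 0, 0]
  ]
}}

```text
clock: 15.12
ee_pos: [0.4381, -0.2863, 0.1987]
tool_rot: [-0.001, 0.188, 0.982, 0.0]
ft_force: [-0.1, 0.7, -2.1]
grip_width: 0.0151
grasp_force: 50.0
```

>>> {"api": "drive_tool", "payload": {
  "moves": [
    [0, 0, 0, 0, 0, 0, 0],
    [0, 0, 0, 0, 0, 0, 0]
  ]
}}

```text
clock: 15.38
ee_pos: [0.4393, -0.2844, 0.1994]
tool_rot: [-0.0, 0.186, 0.983, 0.0]
ft_force: [0.1, 0.2, -2.0]
grip_width: 0.0155
grasp_force: 50.0
```

```bash
python3 - <<'E'
from h import *
print(tool()[0]);to([.4384,-.2905,.12],67.63)
E
```

```text
[ 0.43934976 -0.28444122  0.19941826]
rot [ 0.0004 -0.0011  0.0172] shift [-0.141 -0.602  7.941]
```

To row units: 9.5 cm / 100 = 0.095, 8 cm / 100 = 0.08, 0.017 rad / 6.2832 = 0.0027.

>>> {"api": "drive_tool", "payload": {
  "moves": [
    [0, 0, 0.0027, -0.0014, -0.006, 0.02, 0],
    [0, 0, 0.0027, -0.0014, -0.006, 0.05, 0],
    [0, 0, 0.0027, -0.0014, -0.006, 0.08, 0],
    [0, 0, 0.0027, -0.0014, -0.006, 0.095, 0],
    [0, 0, 0.0027, -0.0014, -0.006, 0.095, 0]
  ]
}}

```text
clock: 16.0
ee_pos: [0.4385, -0.2905, 0.1047]
tool_rot: [-0.001, 0.194, 0.981, 0.0]
ft_force: [0.6, -0.8, -1.5]
grip_width: 0.0157
grasp_force: 50.0
```

```bash
python3 - <<'E'
from h import *
print(tool()[0],get_obs()["ft_force"]);to([.4384,-.2905,.0525],67.63)
dz=tool()[0][2]-.0522
for cam in ["scene","side"]:
    p,d=capture(cam);P=cloud(cam,d);P=P[d>0]
    Q=P[(P[:,0]>.515)&(P[:,0]<.62)&(P[:,1]<-.28)&(P[:,1]>-.42)&(P[:,2]>.128+dz)&(P[:,2]<.15+dz)];c,u,a,b,n=line(Q);print(cam,c.round(4),u.round(4),np.degrees(np.arctan2(u[1],u[0])),n)
E
```

```text
[ 0.43849105 -0.29054089  0.10465465] [ 0.59488708 -0.82258328 -1.52028869]
rot [ 0.0004 -0.0014 -0.0001] shift [ 3.000e-03 -2.000e-03  5.215e+00]
scene [ 0.5686 -0.3459  0.1897] [ 9.232e-01 -3.843e-01  5.000e-04] -22.599101582701817 167
side [ 0.5683 -0.3458  0.1915] [ 0.9269 -0.3753 -0.0048] -22.04578361197773 105
```

To row units: 4.8 cm / 100 = 0.048, 4.2 cm / 100 = 0.042.

>>> {"api": "drive_tool", "payload": {
  "moves": [
    [0, 0, 0, 0, 0, 0.015, 0],
    [0, 0, 0, 0, 0, 0.03, 0],
    [0, 0, 0, 0, 0, 0.042, 0],
    [0, 0, 0, 0, 0, 0.048, 0],
    [0, 0, 0, 0, 0, 0.048, 0]
  ]
}}

```text
clock: 16.73
ee_pos: [0.4383, -0.2911, 0.0567]
tool_rot: [-0.0, 0.195, 0.981, 0.0]
ft_force: [0.7, -0.5, -1.8]
grip_width: 0.0154
grasp_force: 50.0
```

To row units: 0.35 cm / 100 = 0.0035, 0.2 cm / 100 = 0.002.

>>> {"api": "drive_tool", "payload": {
  "moves": [
    [0, 0, 0, 0, 0, 0.002, 0],
    [0, 0, 0, 0, 0, 0.0035, 0],
    [0, 0, 0, 0, 0, 0.0035, 0]
  ]
}}

```text
clock: 17.1
ee_pos: [0.4385, -0.2912, 0.0537]
tool_rot: [0.0, 0.195, 0.981, -0.0]
ft_force: [0.1, -0.1, -1.5]
grip_width: 0.0157
grasp_force: 50.0
```

To row units: 0.16 cm / 100 = 0.0016, 0.08 cm / 100 = 0.0008.

>>> {"api": "drive_tool", "payload": {
  "moves": [
    [0, 0, 0, 0, 0.0006, 0.0008, 0],
    [0, 0, 0, 0, 0.0006, 0.0016, 0],
    [0, 0, 0, 0, 0.0006, 0.0016, 0]
  ]
}}

```text
clock: 17.48
ee_pos: [0.4388, -0.2907, 0.0522]
tool_rot: [0.0, 0.195, 0.981, -0.0]
ft_force: [-0.0, 0.4, -0.2]
grip_width: 0.0155
grasp_force: 50.0
```

>>> {"api": "drive_tool", "payload": {
  "moves": [
    [0, 0, 0, 0, 0, 0, 0.3],
    [0, 0, 0, 0, 0, 0, 0.6],
    [0, 0, 0, 0, 0, 0, 0.8],
    [0, 0, 0, 0, 0, 0, 0.8],
    [0, 0, 0, 0, 0, 0, 0.8]
  ]
}}

```text
clock: 18.1
ee_pos: [0.4387, -0.2907, 0.0521]
tool_rot: [-0.0, 0.195, 0.981, -0.0]
ft_force: [-0.2, -0.2, -0.1]
grip_width: 0.0623
grasp_force: 0.0
```

To row units: -14 cm / 100 = -0.14, -12 cm / 100 = -0.12.

>>> {"api": "drive_tool", "payload": {
  "moves": [
    [0, 0, 0, 0, 0, 0, 0.8],
    [0, 0, 0, 0, 0, -0.02, 0.8],
    [0, 0, 0, 0, 0, -0.06, 0.8],
    [0, 0, 0, 0, 0, -0.12, 0.8],
    [0, 0, 0, 0, 0, -0.14, 0.8]
  ]
}}

```text
clock: 18.73
ee_pos: [0.4395, -0.2912, 0.1957]
tool_rot: [0.002, 0.195, 0.981, -0.001]
ft_force: [-0.1, 0.8, -0.4]
grip_width: 0.0754
grasp_force: 0.0
```

```bash
python3 - <<'E'
from h import *
o=get_obs();print(o["clock"],o["ee_pos"],o["grip_width"])
for cam in ["scene","side"]:
    p,d=capture(cam);cv2.imwrite(f"pics/{cam}9.png",p[:,:,::-1]);W=cloud(cam,d);P=W[d>0]
    Q=P[(P[:,0]>.515)&(P[:,0]<.62)&(P[:,1]<-.28)&(P[:,1]>-.42)&(P[:,2]>.128)&(P[:,2]<.15)];c,u,a,b,n=line(Q);print(cam,c.round(4),u.round(4),n)
    P=ef(P);Q=P[(P[:,0]>.66)&(P[:,0]<.74)&(abs(P[:,1]+.199)<.035)&(P[:,2]>.105)&(P[:,2]<.134)];print("bar",np.percentile(Q,[3,50,97],0).round(4).tolist())
a=cv2.imread("pics/scene9.png")[140:350,110:390];cv2.imwrite("pics/c9.png",cv2.resize(a,(784,588),interpolation=2))
E
```

```text
18.725 [ 0.43946615 -0.29119512  0.19566376] 0.07539571700291055
scene [ 0.5683 -0.3458  0.1375] [ 0.9252 -0.3794 -0.0025] 158
bar [[0.6773, -0.22, 0.1069], [0.682, -0.2003, 0.1281], [0.6855, -0.1755, 0.1315]]
side [ 0.5689 -0.3459  0.1383] [ 0.9193 -0.3931  0.0162] 98
bar [[0.6796, -0.2203, 0.1072], [0.6849, -0.2019, 0.1285], [0.6876, -0.1755, 0.1326]]
```

View pics/c9.png

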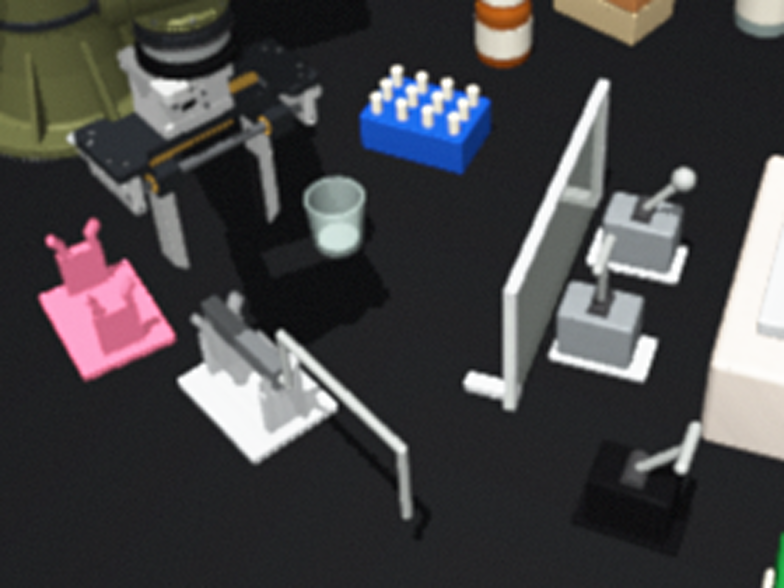

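The picture shows the rod lying level in its rest (~250,345) and the T lever upright (~603,270). The ball lever still leans (~683,180), and the gripper is clear of everything.

```bash
python3 -c "
from plant import job_done
print(job_done())"
```

```text
the job is handed in; nothing more can be done
None
```

I drew the T-topped switch upright and held it against its stop at about 6 N for nearly 2 s, and it stayed upright. The pull briefly reached about 10.6 N as it met the stop. The rod is back in its rest and released, and I handed the job in at about 19 s of the 64 s allowed; the verdict was not shown.

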